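Challenge the vial detector through its test slot

TASK

Run the detector check on the vial line: lift the yellow saddle cover off the test slot in the lid of the guard, hang it astride the parking rail and let go of it. Then take the red-handled test wand from its stand and lower it, disc end first, through the slot until the black band on its blade is level with the lid, and finish still holding it there, steady, with only the gripper carrying it. Leave the blue wand, the loose vials and the spray bottle alone.

Things in the scene. Friction and masses are not known exactly. Their poses are not given: they have to be found in the camera images.
- guard: fixed inspection conveyor under a guard: 140 mm (x) by 280 mm (y) aluminium conveyor bed, green belt at height 30 mm, clear side panels, a blue detector housing on each long side (to 96 mm either side of centre, 100 mm high), grey flat lid 140 mm by 260 mm, 6 mm thick, its top at height 120 mm. Origin under the centre on the table, z up. It does not move but is placed anew each time.
- slot (a point): centre of the mouth of the test slot, on the lid's top face (120 mm above the table). The slot goes straight down through the 6 mm lid: 12 mm along this frame's x, 44 mm along its y, with a 3 mm lead-in chamfer at 45 degrees, painted yellow, round the mouth (so 18 mm by 50 mm at the top face); a yellow mark lies beyond each end. z up. Free height below the lid down to the belt is 84 mm.
- cover: loose yellow saddle cover, an inverted U channel standing astride the slot at the start: 80 mm long (its y), 32 mm wide outside and 26 mm inside (its x), 50 mm high to the top of its 4 mm crown plate, side walls 3 mm; on the crown stands a black grip fin 14 mm thick (x), 50 mm long (y), from 50 to 82 mm above the origin. Origin at the centre of the open underside, z up. About 0.16 kg.
- cover_crown (a point): centre of the underside of the cover's crown plate (46 mm above the cover's origin, axes as the cover): this face rests on the rail when the cover is hung.
- rail: fixed parking rail: a round steel bar 18 mm in diameter and 200 mm long along its y, bar axis 140 mm above the table, on two posts 92 mm either side of the middle. Origin on the table below the middle of the bar, z up.
- rail_mid (a point): middle of the bar, on the bar's axis, axes as the rail (y along the bar).
- wand_red: loose test wand with red handle, upright in its stand: white blade 10 mm thick (x), 40 mm wide (y), 105 mm long, with a red disc near its lower end and a 10 mm black band whose middle is 55 mm above the lower end; above the blade a red handle 16 mm thick (x), 56 mm wide (y), from 105 to 155 mm above the origin, too large to enter the slot. Origin at the centre of the blade's lower end, z up towards the handle; the two ways round about z are alike. About 0.11 kg.
- wand_blue: the same wand with a blue handle and disc, in another stand; bystander.
- stand_red: fixed grey stand of the red wand, 50 mm (x) by 80 mm (y) by 50 mm high, with a 14 mm by 46 mm pocket 40 mm deep from the top in which the wand's lower end stands (lower end 10 mm above the table). Origin under its centre. The red and blue stands may have swapped places.
- vial0: loose capped glass vial, 35 mm diameter, 50 mm high, origin under its centre; bystander.
- vial1: loose vial like vial0; bystander.
- vial2: loose vial like vial0; bystander.
- spray: loose bottle, 64 mm diameter, 150 mm high, origin under its centre; bystander.
Not all that is in view belongs to the job. Leave any turquoise look-alike of the wand_red alone. Of the things that look like the cover, the smaller one is meant.

How it is judged:
On the way:
1. the cover hangs astride the rail, let go of (x of cover_crown in the frame of rail_mid between -0.008 and 0.008 m and y of cover_crown in the frame of rail_mid between -0.09 and 0.09 m and z of cover_crown in the frame of rail_mid between 0.004 and 0.013 m and angle between cover's own z axis and vertical below 0.3 rad and angle between the y axis of cover and the y axis of rail, either way round below 0.35 rad and contact force between each of the arm, the fingers and cover below 0.05 N and linear speed of cover below 0.03 m/s), for 0.3 s.
At the end, for the whole second after the job is handed in: Cover let go, hanging on the bar (crown on the bar, upright to 0.3 rad, along it to 0.35 rad); red wand gripped (over 1 N), still, upright to 0.12 rad, through the slot, lower end 45 to 65 mm below the lid's top: neither handle nor tip then rests on anything (all of step 1 and z of wand_red in the frame of slot between -0.065 and -0.045 m and x of wand_red in the frame of slot between -0.006 and 0.006 m and y of wand_red in the frame of slot between -0.008 and 0.008 m and angle between wand_red's own z axis and vertical below 0.12 rad and contact force between the fingers and wand_red above 1 N and linear speed of wand_red below 0.02 m/s); the arm keeps its last pose, push and grip.
It fails at once if the blue wand is taken or shifted by more than 20 mm (distance of wand_blue from where it was at the start of the episode above 0.02 m).
It fails at once if a loose vial is shifted by more than 20 mm or knocked over (distance of any of vial0, vial1, vial2 from where it was at the start of the episode above 0.02 m or angle between any of vial0, vial1, vial2's own z axis and vertical above 0.6 rad).
It fails at once if the spray bottle is shifted by more than 20 mm or knocked over (distance of spray from where it was at the start of the episode above 0.02 m or angle between spray's own z axis and vertical above 0.6 rad).
It also fails if it takes over 72 s, if anything falls off the work surface, if the arm or the gripper's body presses on something with over 40 N, if the wrist force passes 120 N, or if a joint passes its speed limit or range.

ROBOT

A 7-joint arm with a two-finger parallel gripper is mounted at the origin on the work surface. World frame = base frame: x ahead of the robot, y to its left, z up, the work surface at z = 0. Lengths are in m, angles in rad, forces in N, time in s.
With the tool pointing down it reaches from about 0.4 to 0.9 m from the base axis. Payload 5.5 kg.
Tool frame: the origin (TCP) lies midway between the tips of the shut fingers; the grasp point (between the pads) lies 19 mm behind it; z points along the fingers, y is the direction in which the jaws open and shut (so a half turn about z gives the same grasp; the last joint's range is limited). The gripper opens to 92 mm and grips with 3 to 60 N. Pads are 19 mm wide; open, the fingers measure 130 mm over their backs; the gripper's body (75 mm by 190 mm) begins 47 mm behind the grasp point.
Start: joints at [1.415, 0.501, -0.427, 1.55, 0.221, 1.138, -0.21], TCP at [0.264, -0.594, 0.227] pointing down, gripper open.
Joint ranges: [-2.88, 2.88], [-0.31, 2.03], [-1.54, 1.56], [0.2, 2.42], [-1.41, 4.55], [0.19, 2.02], [-2.57, 2.57]. Speed limits (rad/s): [2.57, 2.57, 3.14, 3.14, 3.14, 3.14, 3.14].

INTERFACE

Orientations are given as a 3x3 rotation matrix whose columns are the frame's x, y, z axes.
In Python, from workcell import ctrl gives the robot as it stands.
- The arm moves only by the tool drive_tool, never from a script. Its argument "commands" is a list of rows, each an object with "rot": the turn, a rotation vector about the tool's x, y, z in degrees, a list of three; "linear": the shift along the tool's x, y, z in mm, a list of three; "hand": the opening, from 0 (shut) to 1 (fully open). In form: [{"rot": [ax, ay, az], "linear": [tx, ty, tz], "hand": hand}, ...]. A call has 1 to 10 rows; each row shifts and turns the commanded pose from where the row before left it, along the tool's axes as they then stand; what a row does not reach is not made up. A row lasts 1/8 s, in which the tool goes at most 62.5 mm and 10.7 degrees, less where a joint would pass 70% of its speed; a pose out of reach is approached as far as the arm can. A call is refused whole if a number of a shift passes 62.5 or a number of a turn 10.7, either way. A call with a gripper value outside its range is refused whole. The fingers move at their own pace and stop on an object; the grip force is fixed at half the most. Time passes only in rows, so rows that do not move let the fingers close. It gives the time, the measured TCP pose, the force and the opening at its end, in the units of the state.
- ctrl.get_state(): the state, without advancing time (a new reading comes with each control period).
- ctrl.capture(name): name is "scene" or "side" or "wrist"; returns the picture (384x512x3 uint8, red, green, blue); there is no depth.
- ctrl.get_calibration(name): a dict with "camera_matrix" (3x3 intrinsics, pixels), "k1" (the pictures are not rectified: a ray, as slopes to the right and down, at radius r is drawn at 1 + k1 r^2 times it, then the intrinsics apply), "camera_from_world" (4x4, takes a point from world to camera coordinates). Camera axes: x right, y up, looking along -z (the intrinsics and any distortion apply to the point x, -y, -z); pixel columns grow to the right and rows downward; lengths in m; the calibration is good to about 2 mm. A picture is of the moment at which its call begins: read the wrist's pose just before it. get_calibration takes no time and is no camera call; for the wrist camera it gives the pose at the moment of the call.
- ctrl.close_job(): hands the job in, once; it reports no verdict.
Trained networks look in the newest picture that a camera, given by its name, has taken for a name from the list of things; names that differ only in an ending like _2 or _b are one class to them, and where a whole thing is asked for, a point or a joint stands for the part that bears it (a point fixed in the world has none). Each returns a list of dicts, best first, with "score" (0 to 1); they miss things now and then, are a little off and sometimes report something else, mostly with a low value. They report only what shows in the picture. A call takes as long as a camera call. They do not tell look-alikes from the thing itself.
- ctrl.search_frame(name, camera): "centre" ([column, row] in pixels, amid what is visible of it).
- ctrl.outline_of(name, camera): "region" (384x512 bool, what is visible of it) and "centre" ([column, row] in pixels, amid what is visible of it).
- ctrl.spot_point(name, camera): "centre" ([column, row] in pixels: a listed point, or the origin of a listed thing).
The state is a dict: "time_s": time; "joint_positions": joint angles; "qvel": joint speeds; "tau": joint torques, N m; "position": TCP position; "eef_rot": TCP orientation; "contact_force": force on the tool from outside, world axes, zero at the start; "torque": the same for the moment, N m; "grip_width": opening from 0.0 (shut) to 1.0 (fully open).
Only numpy, scipy, OpenCV 4.12 (cv2) and the standard library are available. Lean on these libraries where they do the work, as an engineer would, in place of code of your own. Each camera call takes 0.05 s, during which the arm holds its last target. There are 200 camera calls.

## Working session

There is one attempt and no reset: what is moved stays moved. The work goes in short steps, Python scripts to look and compute and a tool call to move; the robot and the scene stay as the last step left them, time stands still between calls to the robot, and variables do not carry over. Pictures are saved under pics/ and viewed, about 8 in all and at most 12, crops included, and the job is handed in when it is done.

Besides the shell and the picture viewer there is one more tool, called after "Call:" as name(argument=value, ...) on one line, values as JSON. drive_tool: Moves the arm, as the interface text tells. Its arguments: {"type":"object","properties":{"commands":{"type":"array"}},"required":["commands"]}

```bash
mkdir -p pics; ls; cat > h.py <<'E'
import numpy as np, cv2
from workcell import ctrl
def proj(name,P,cal=None):
    c=cal or ctrl.get_calibration(name); T=np.array(c["camera_from_world"]);K=np.array(c["camera_matrix"])
    p=(T[:3,:3]@np.atleast_2d(P).T).T+T[:3,3]
    s=np.c_[p[:,0]/-p[:,2],-p[:,1]/-p[:,2]]; s=s*(1+c["k1"]*(s**2).sum(1,keepdims=True))
    return s@K[:2,:2].T+K[:2,2]
def ray(name,uv,cal=None):
    c=cal or ctrl.get_calibration(name); T=np.array(c["camera_from_world"]);K=np.array(c["camera_matrix"])
    d=np.linalg.solve(K,np.r_[uv,1.])[:2]; s=d.copy()
    for _ in range(20): s=d/(1+c["k1"]*(s@s))
    R=T[:3,:3]; return -R.T@T[:3,3], R.T@np.array([s[0],-s[1],-1.])
def atz(name,uv,z,cal=None):
    o,d=ray(name,uv,cal); return o+d*(z-o[2])/d[2]
def save(n,im): cv2.imwrite(f"pics/{n}.png",im[:,:,::-1])
E
python3 - <<'E'
from h import *
for c in ("scene","side"):
    save(c,ctrl.capture(c))
    k=ctrl.get_calibration(c);T=np.array(k["camera_from_world"]);print(c,(-T[:3,:3].T@T[:3,3]).round(3),k["k1"])
    for n in ("slot","cover","cover_crown","rail_mid","rail","guard","wand_red","wand_blue","stand_red","vial0","spray"):
        print(n,[(np.round(r["centre"]).tolist(),round(r["score"],2)) for r in ctrl.spot_point(n,c)][:4])
print(ctrl.get_state()["eef_rot"])
a=cv2.imread("pics/scene.png");b=cv2.imread("pics/side.png")
E
```

```text
pics
scene [1.05  0.782 0.699] -0.0811625703030136
slot [([217.0, 193.0], 0.92)]
cover [([217.0, 193.0], 0.92), ([276.0, 190.0], 0.63)]
cover_crown [([275.0, 175.0], 0.7), ([218.0, 178.0], 0.66), ([204.0, 175.0], 0.53)]
rail_mid [([200.0, 145.0], 0.64)]
rail [([205.0, 177.0], 0.76), ([218.0, 191.0], 0.67), ([219.0, 227.0], 0.54)]
guard [([219.0, 229.0], 0.62)]
wand_red [([325.0, 290.0], 0.97), ([358.0, 318.0], 0.83)]
wand_blue [([314.0, 252.0], 0.79), ([246.0, 197.0], 0.68)]
stand_red [([322.0, 288.0], 0.65), ([203.0, 176.0], 0.32)]
vial0 [([273.0, 282.0], 0.8), ([247.0, 194.0], 0.53), ([277.0, 224.0], 0.45)]
spray [([161.0, 181.0], 0.63)]
side [0.099 0.769 0.636] -0.012461758483914663
slot [([253.0, 181.0], 0.97), ([324.0, 148.0], 0.3)]
cover [([340.0, 233.0], 0.85), ([252.0, 180.0], 0.61)]
cover_crown [([254.0, 168.0], 0.66), ([347.0, 213.0], 0.59), ([313.0, 217.0], 0.3)]
rail_mid [([324.0, 147.0], 0.6)]
rail [([324.0, 182.0], 0.92), ([253.0, 215.0], 0.28), ([290.0, 167.0], 0.23)]
guard [([251.0, 214.0], 0.8)]
wand_red [([161.0, 348.0], 0.93), ([189.0, 304.0], 0.9)]
wand_blue [([243.0, 287.0], 0.62), ([248.0, 184.0], 0.56)]
stand_red [([188.0, 303.0], 0.71), ([252.0, 177.0], 0.6)]
vial0 [([295.0, 250.0], 0.68), ([314.0, 216.0], 0.57)]
spray [([292.0, 169.0], 0.66)]
[[ 9.13554964e-01  4.06715289e-01  3.99333046e-05]
 [ 4.06715290e-01 -9.13554965e-01 -7.62887621e-06]
 [ 3.33784881e-05  2.32108833e-05 -9.99999999e-01]]
```

View pics/scene.png

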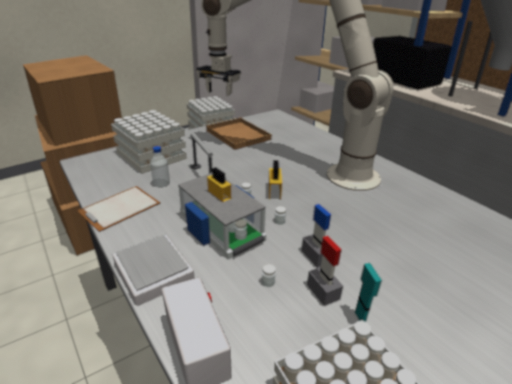

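View pics/side.png

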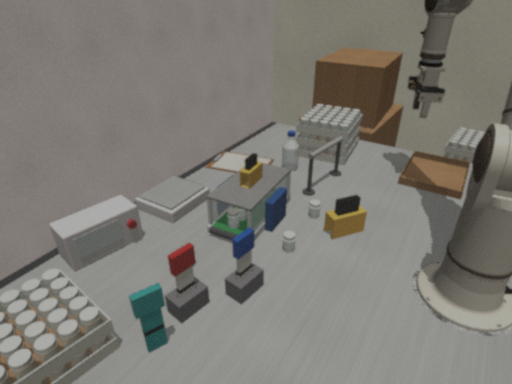

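Scene: candidates for the cover are the saddle on the lid (scene 218,188; side 252,175) and a bigger one standing on the table (scene 276,185; side 345,222). Red wand candidates: red handle (scene 331,250; side 182,260), turquoise (scene 370,278; side 148,300) and blue (scene 321,217; side 243,242). I choose the saddle on the lid and the red handle. Next I triangulate and check with a close crop.

```bash
python3 - <<'E'
from h import *
def tri(a,b):
    (o1,d1),(o2,d2)=ray("scene",a),ray("side",b)
    d1/=np.linalg.norm(d1);d2/=np.linalg.norm(d2)
    A=sum(np.eye(3)-np.outer(d,d) for d in(d1,d2)); bb=sum((np.eye(3)-np.outer(d,d))@o for o,d in((o1,d1),(o2,d2)))
    p=np.linalg.solve(A,bb); return p.round(4), round(abs((o1-o2)@np.cross(d1,d2))/np.linalg.norm(np.cross(d1,d2)),4)
S={}
for n,(a,b) in dict(slot=([217,193],[253,181]),crown=([218,178],[254,168]),bigc=([276,190],[340,233]),railmid=([200,145],[324,147]),rail=([205,177],[324,182]),guard=([219,229],[251,214]),wred=([325,290],[189,304]),wturq=([358,318],[161,348]),wblue=([314,252],[243,287]),spray=([161,181],[292,169]),bluehandle=([321,217],[243,242]),redhandle=([331,250],[182,260])).items():
    print(n,*tri(a,b))
for n in("vial0",):
  for c in("scene","side"): print(c,[(atz(c,r["centre"],0.025).round(3),round(r["score"],2)) for r in ctrl.search_frame(n,c)])
a=cv2.imread("pics/scene.png")[120:320,150:400];b=cv2.imread("pics/side.png")[110:310,140:390]
cv2.imwrite("pics/crop.png",np.vstack([cv2.resize(a,None,fx=3,fy=3,interpolation=2)[:300*2],])[:600,:750])
cv2.imwrite("pics/cropb.png",cv2.resize(b,None,fx=3,fy=3,interpolation=2))
E
```

```text
slot [ 0.6057 -0.0247  0.1188] 0.0019
crown [ 0.6002 -0.0234  0.1669] 0.0072
bigc [ 0.3352 -0.0703  0.0085] 0.0099
railmid [ 0.5057 -0.3209  0.1405] 0.0019
rail [ 0.4933 -0.3222  0.003 ] 0.0079
guard [ 0.6111 -0.0159 -0.0033] 0.0099
wred [0.5264 0.3713 0.01  ] 0.0044
wturq [ 0.5114  0.4749 -0.0084] 0.0008
wblue [0.454  0.2571 0.0109] 0.0084
spray [ 0.6503 -0.3825 -0.0034] 0.0095
bluehandle [0.4527 0.2588 0.1413] 0.0029
redhandle [0.5272 0.3705 0.1412] 0.0011
scene [(array([0.445, 0.066, 0.025]), 0.76), (array([ 0.415, -0.151,  0.025]), 0.66), (array([0.62 , 0.262, 0.025]), 0.53), (array([0.529, 0.372, 0.025]), 0.24)]
side [(array([ 0.438, -0.11 ,  0.025]), 0.59), (array([0.427, 0.064, 0.025]), 0.55)]
```

View pics/cropb.png

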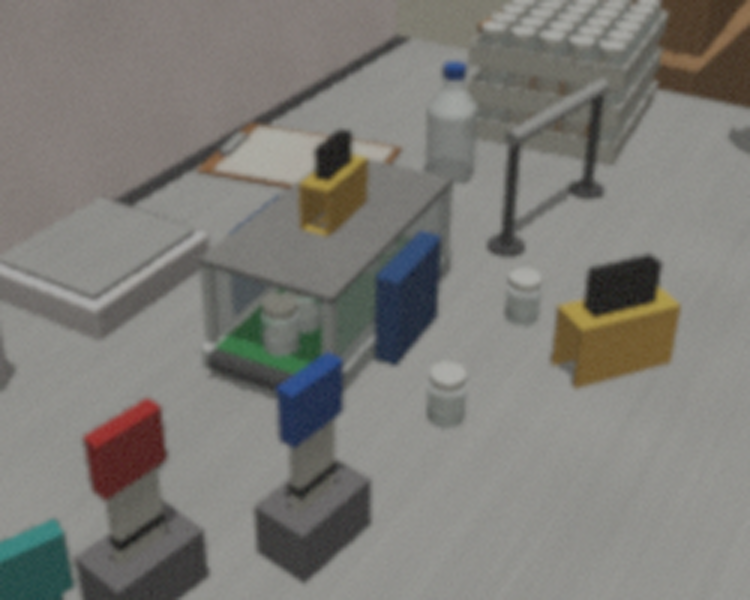

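The crop confirms it: the saddle on the lid (crop 333,195) is the smaller of the two; the one on the table (crop 617,325) is larger. The red wand is in the nearer-left stand. Next, the yaws.

```bash
python3 - <<'E'
from h import *
def f(p,z): return atz("side",np.array(p)/3+[140,110],z)
for n,a,b,z in (("lid long",(328,295),(450,182),.12),("lid short",(205,262),(328,295),.117),("rail",(513,133),(605,90),.145),("red",(88,438),(157,402),.165),("redbot",(105,495),(164,465),.115),("blue",(280,385),(335,355),.165),("stand_b",(257,510),(325,470),.05),("stand_r",(80,565),(150,518),.05)):
    A,B=f(a,z),f(b,z);d=B-A;print(n,A.round(3),B.round(3),np.degrees(np.arctan2(d[1],d[0])).round(1),np.linalg.norm(d).round(3))
s=ctrl.get_state();R=np.array(s["eef_rot"]);print("tool y yaw",np.degrees(np.arctan2(R[1,1],R[0,1])))
k=ctrl.get_calibration("wrist");T=np.array(k["camera_from_world"]);c=-T[:3,:3].T@T[:3,3];print("cam in tool",R.T@(c-s["position"]),"look",R.T@-T[2,:3])
# delta in tool axes to hover
print("tool delta", R.T@(np.array([.605,-.024,.42])-s["position"]))
E
```

```text
lid long [0.533 0.109 0.12 ] [ 0.541 -0.139  0.12 ] -88.0 0.248
lid short [0.661 0.118 0.117] [0.535 0.105 0.117] -174.1 0.127
rail [ 0.515 -0.235  0.145] [ 0.474 -0.405  0.145] -103.8 0.175
red [0.536 0.395 0.165] [0.522 0.342 0.165] -104.8 0.055
redbot [0.531 0.392 0.115] [0.516 0.348 0.115] -108.2 0.047
blue [0.461 0.282 0.165] [0.447 0.231 0.165] -105.3 0.052
stand_b [0.476 0.297 0.05 ] [0.456 0.233 0.05 ] -107.1 0.067
stand_r [0.551 0.407 0.05 ] [0.539 0.346 0.05 ] -100.7 0.063
tool y yaw -66.00299993566885
cam in tool [ 7.37849086e-02 -4.93347522e-05 -1.58859536e-01] look [-2.69650250e-01 -6.72617903e-04  9.62958094e-01]
tool delta [ 0.54294822 -0.38204595 -0.19327065]
```

Call:
drive_tool(commands=[{"rot": [0, 0, -10], "linear": [0, 0, -48], "hand": 1}, {"rot": [0, 0, -10], "linear": [0, 0, -48], "hand": 1}, {"rot": [0, 0, -10], "linear": [0, 0, -48], "hand": 1}, {"rot": [0, 0, -10], "linear": [0, 0, -30], "hand": 1}, {"rot": [0, 0, -10], "linear": [0, 0, 0], "hand": 1}, {"rot": [0, 0, -10], "linear": [0, 0, 0], "hand": 1}, {"rot": [0, 0, -9], "linear": [0, 0, 0], "hand": 1}, {"rot": [0, 0, 0], "linear": [50, 34, 0], "hand": 1}, {"rot": [0, 0, 0], "linear": [50, 34, 0], "hand": 1}, {"rot": [0, 0, 0], "linear": [50, 34, 0], "hand": 1}])

```text
time_s: 2.55
position: [0.3592, -0.437, 0.4008]
eef_rot: [[-0.052, 0.999, 0.0], [0.999, 0.052, -0.0], [-0.0, 0.0, -1.0]]
contact_force: [1.4, 0.3, 0.5]
grip_width: 0.997
```

Call:
drive_tool(commands=[{"rot": [0, 0, 0], "linear": [50, 34, 0], "hand": 1}, {"rot": [0, 0, 0], "linear": [50, 34, 0], "hand": 1}, {"rot": [0, 0, 0], "linear": [50, 34, 0], "hand": 1}, {"rot": [0, 0, 0], "linear": [50, 34, 0], "hand": 1}, {"rot": [0, 0, 0], "linear": [50, 34, 0], "hand": 1}, {"rot": [0, 0, 0], "linear": [50, 34, 0], "hand": 1}, {"rot": [0, 0, 0], "linear": [50, 34, 0], "hand": 1}, {"rot": [0, 0, 0], "linear": [50, 30, 0], "hand": 1}, {"rot": [0, 0, 0], "linear": [0, 0, 20], "hand": 1}, {"rot": [0, 0, 0], "linear": [0, 0, 0], "hand": 1}])

```text
time_s: 3.8
position: [0.6044, -0.0247, 0.3793]
eef_rot: [[-0.054, 0.999, -0.003], [0.999, 0.054, -0.0], [0.0, -0.003, -1.0]]
contact_force: [-0.9, -0.8, 0.3]
grip_width: 0.999
```

```bash
python3 - <<'E'
from h import *
im=ctrl.capture("wrist");save("w1",im)
for n in("cover","cover_crown","slot"): print(n,[(np.round(r["centre"],1).tolist(),round(r["score"],2)) for r in ctrl.spot_point(n,"wrist")])
for r in ctrl.outline_of("cover","wrist")[:2]: print(r["centre"],r["score"],r["region"].sum())
cv2.imwrite("pics/w1b.png",cv2.resize(im[:,:,::-1],(768,576),interpolation=cv2.INTER_CUBIC))
E
```

```text
cover [([106.7, 178.8], 0.64), ([259.0, 155.9], 0.61)]
cover_crown [([264.6, 162.8], 0.89), ([85.1, 185.8], 0.7)]
slot [([257.8, 155.1], 0.72)]
[93.0, 184.4] 0.92 3007
[258.2, 163.0] 0.61 1797
```

View pics/w1b.png

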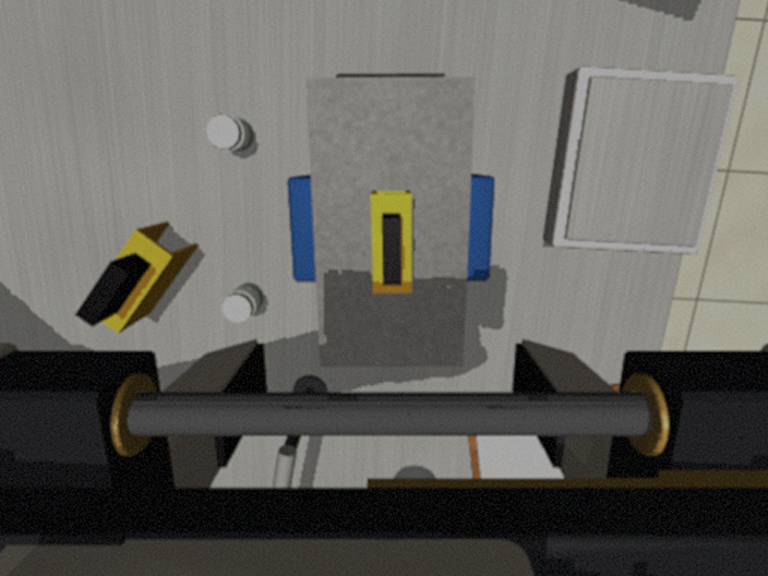

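The wrist picture shows the lid about centred, with the yellow cover at (391,240), its fin at (392,250), and the bigger look-alike at left (135,280). Two loose vials are at (225,132) and (238,303). I get poses from the edges.

```bash
python3 - <<'E'
from h import *
P=lambda p,z: atz("wrist",np.array(p)/1.5,z)[:2]
lid=np.array([P(p,.12) for p in((308,78),(474,78),(464,366),(320,366))])
print("lid",lid.round(4).tolist(),lid.mean(0),[np.linalg.norm(lid[i]-lid[(i+1)%4]).round(4) for i in range(4)])
def yaw(a,b):d=b-a;return np.degrees(np.arctan2(d[1],d[0])).round(2)
print("lid yaw",yaw(lid[0],lid[1]),yaw(lid[3],lid[2]),yaw(lid[3],lid[0])-90,yaw(lid[2],lid[1])-90)
cr=np.array([P(p,.17) for p in((371,192),(411,192),(412,284),(373,284))])
print("crown",cr.round(4).tolist(),cr.mean(0),yaw(cr[0],cr[1]),yaw(cr[3],cr[0])-90,yaw(cr[2],cr[1])-90)
# colour-segment fin
im=ctrl.capture("wrist").astype(int); dark=(im.sum(2)<130).astype(np.uint8); dark[:115]=0;dark[215:]=0;dark[:,:243]=0;dark[:,285:]=0
n,l,st,ce=cv2.connectedComponentsWithStats(dark); i=1+st[1:,4].argmax(); print(st[i],ce[i])
c=np.argwhere(l==i)[:,::-1].astype(np.float32); b=cv2.boxPoints(cv2.minAreaRect(c)); print("fin box",b.round(1).tolist()); print(np.array([atz("wrist",x,.202) for x in b]).round(4).tolist())
print("vials",P((225,132),.05),P((238,303),.05),"rail end",P((285,455),.149), "big cover",P((120,290),.1))
print(ctrl.get_state()["position"])
E
```

```text
lid [[0.5322, 0.1112], [0.6704, 0.1182], [0.6866, -0.1422], [0.545, -0.1493]] [ 0.60854815 -0.01552729] [np.float64(0.1383), np.float64(0.2609), np.float64(0.1418), np.float64(0.2607)]
lid yaw 2.91 2.86 2.799999999999997 3.5600000000000023
crown [[0.5901, 0.0239], [0.6213, 0.0255], [0.6268, -0.0486], [0.5947, -0.0502]] [ 0.60821107 -0.01235655] 2.89 3.569999999999993 4.269999999999996
[254 141  11  46 420] [259.32380952 164.53095238]
fin box [[254.0, 141.0], [264.0, 141.0], [264.0, 186.0], [254.0, 186.0]]
[[0.5989, 0.0126, 0.202], [0.6097, 0.0132, 0.202], [0.6124, -0.037, 0.202], [0.6012, -0.0375, 0.202]]
vials [0.43774638 0.0680973 ] [ 0.44417156 -0.11059298] rail end [ 0.51598502 -0.23129248] big cover [ 0.34484583 -0.08699253]
[ 0.60527727 -0.02641355  0.38156773]
```

Call:
drive_tool(commands=[{"rot": [0, 0, 0], "linear": [14, 2, 50], "hand": 1}, {"rot": [0, 0, 0], "linear": [0, 0, 50], "hand": 1}, {"rot": [0, 0, 0], "linear": [0, 0, 50], "hand": 1}, {"rot": [0, 0, 0], "linear": [0, 0, 30], "hand": 0.6}, {"rot": [0, 0, 0], "linear": [0, 0, 25], "hand": 0.5}, {"rot": [0, 0, 0], "linear": [0, 0, 0], "hand": 0.4}])

```text
time_s: 4.85
position: [0.6051, -0.0121, 0.1743]
eef_rot: [[-0.051, 0.999, -0.003], [0.999, 0.051, 0.0], [0.0, -0.003, -1.0]]
contact_force: [0.1, -0.8, 0.0]
grip_width: 0.726
```

Call:
drive_tool(commands=[{"rot": [0, 0, 0], "linear": [0, 1, 0], "hand": 0.4}, {"rot": [0, 0, 0], "linear": [0, 0, 0], "hand": 0}, {"rot": [0, 0, 0], "linear": [0, 0, 0], "hand": 0}, {"rot": [0, 0, 0], "linear": [0, 0, 0], "hand": 0}, {"rot": [0, 0, 0], "linear": [0, 0, 0], "hand": 0}, {"rot": [0, 0, 0], "linear": [0, 0, 0], "hand": 0}, {"rot": [0, 0, 0], "linear": [0, 0, 0], "hand": 0}])

```text
time_s: 5.72
position: [0.6072, -0.0111, 0.1756]
eef_rot: [[-0.052, 0.999, -0.0], [0.999, 0.052, -0.0], [-0.0, -0.0, -1.0]]
contact_force: [-0.5, -0.7, -0.3]
grip_width: 0.151
```

Call:
drive_tool(commands=[{"rot": [0, 0, 0], "linear": [0, 0, -15], "hand": 0}, {"rot": [0, 0, 0], "linear": [0, 0, -30], "hand": 0}, {"rot": [0, 0, 0], "linear": [0, 0, -40], "hand": 0}, {"rot": [0, 0, 0], "linear": [0, 0, -40], "hand": 0}, {"rot": [0, 0, 0], "linear": [0, 0, -25], "hand": 0}, {"rot": [0, 0, 0], "linear": [0, 0, 0], "hand": 0}, {"rot": [0, 0, 0], "linear": [0, 0, 0], "hand": 0}])

```text
time_s: 6.6
position: [0.6068, -0.0113, 0.3249]
eef_rot: [[-0.052, 0.999, -0.001], [0.999, 0.052, -0.0], [-0.0, -0.001, -1.0]]
contact_force: [0.2, -1.3, -2.3]
grip_width: 0.15
```

```bash
python3 - <<'E'
from h import *
R={}
for c in("scene","side","wrist"):
    im=ctrl.capture(c);save(c+"2",im)
    for n in("slot","rail_mid","cover_crown"): print(c,n,[(np.round(r["centre"],1).tolist(),round(r["score"],2)) for r in ctrl.spot_point(n,c)])
s=ctrl.get_state();print(s["position"],s["grip_width"])
a=cv2.imread("pics/scene2.png")[100:230,150:290];b=cv2.imread("pics/side2.png")[110:240,220:360]
cv2.imwrite("pics/pair.png",np.hstack([cv2.resize(x,(400,371),interpolation=2) for x in(a,b)]))
E
```

```text
scene slot [([217.7, 193.6], 0.62), ([214.8, 131.8], 0.47)]
scene rail_mid [([199.8, 141.7], 0.84), ([217.1, 131.5], 0.45)]
scene cover_crown [([215.8, 131.9], 0.73), ([272.3, 175.9], 0.57)]
side slot [([253.6, 181.6], 0.72)]
side rail_mid [([324.3, 147.8], 0.58)]
side cover_crown [([343.7, 210.0], 0.94), ([251.5, 116.3], 0.91)]
wrist slot [([254.9, 174.4], 0.64)]
wrist rail_mid []
wrist cover_crown [([67.6, 206.0], 0.9), ([142.8, 94.4], 0.68)]
[ 0.60737302 -0.01103638  0.32569014] 0.15388537515905135
```

View pics/pair.png

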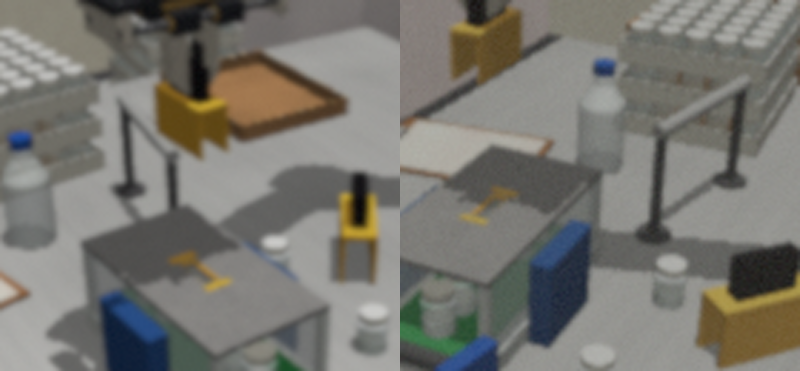

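The cover is in the gripper (gripper ~14 mm open on the fin), and the bare slot shows at pair (205,268)/(490,205). The rail is free at (150,130)/(700,107). I move above the rail and align.

Call:
drive_tool(commands=[{"rot": [0, 0, 8.5], "linear": [0, 0, 0], "hand": 0}, {"rot": [0, 0, 8.5], "linear": [0, 0, 0], "hand": 0}, {"rot": [0, 0, 0], "linear": [-40, -4, 0], "hand": 0}, {"rot": [0, 0, 0], "linear": [-50, -4, 0], "hand": 0}, {"rot": [0, 0, 0], "linear": [-50, -4, 0], "hand": 0}, {"rot": [0, 0, 0], "linear": [-50, -4, 0], "hand": 0}, {"rot": [0, 0, 0], "linear": [-50, -4, 0], "hand": 0}, {"rot": [0, 0, 0], "linear": [-50, -4, 0], "hand": 0}, {"rot": [0, 0, 0], "linear": [-34, 0, 0], "hand": 0}, {"rot": [0, 0, 0], "linear": [0, 0, 0], "hand": 0}])

```text
time_s: 8.45
position: [0.5038, -0.324, 0.3252]
eef_rot: [[0.249, 0.969, -0.001], [0.969, -0.249, -0.001], [-0.001, -0.001, -1.0]]
contact_force: [0.3, -0.3, -2.5]
grip_width: 0.154
```

```bash
python3 - <<'E'
from h import *
im=ctrl.capture("wrist");save("w3",im);np.save("w3cal.npy",ctrl.get_calibration("wrist"),allow_pickle=True)
for n in("rail_mid","cover_crown","rail"): print(n,[(np.round(r["centre"],1).tolist(),round(r["score"],2)) for r in ctrl.spot_point(n,"wrist")])
s=ctrl.get_state();print(s["position"],s["grip_width"]);print("pred",proj("wrist",[[.5057,-.3209,.14]]))
cv2.imwrite("pics/w3b.png",cv2.resize(im[:,:,::-1],(768,576),interpolation=cv2.INTER_CUBIC))
E
```

```text
rail_mid [([253.4, 175.7], 0.84)]
cover_crown [([72.3, 12.0], 0.89)]
rail [([258.8, 160.9], 0.9)]
[ 0.50640499 -0.31788329  0.32594012] 0.15050344147573186
pred [[258.50459115 178.46727589]]
```

View pics/w3b.png

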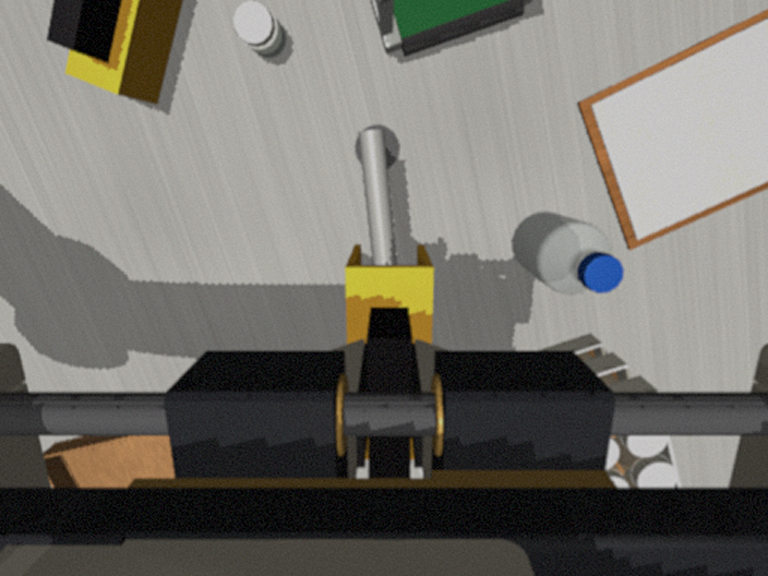

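The bar shows from its near end (372,131) to (384,263), where the cover's crown edge (346..433, 267) hides it. The spray bottle is at (575,255), clear. I compute the offset in tool axes from this same picture.

```bash
python3 - <<'E'
from h import *
cal=np.load("w3cal.npy",allow_pickle=True).item()
g=cv2.cvtColor(cv2.imread("pics/w3.png"),cv2.COLOR_BGR2HSV)
for r in range(95,172,12): print(r,cv2.cvtColor(cv2.imread("pics/w3.png"),cv2.COLOR_BGR2GRAY)[r-1:r+2,236:272].mean(0).astype(int).tolist())
P=lambda p,z: atz("wrist",np.array(p)/1.5,z,cal)
a,b=P((372.5,131),.14),P((384,263),.14);d=a-b;d/=np.linalg.norm(d);print("bar end",a,"yaw",np.degrees(np.arctan2(d[1],d[0]))-90)
c1,c2=P((346,267),.320),P((433,267),.320);c=(c1+c2)/2;e=c2-c1;print("crown edge mid",c,"w",np.linalg.norm(e),"yaw",np.degrees(np.arctan2(e[1],e[0])))
mid=a-.1*d;print("bar mid",mid)
cc=c-.04*np.array([-e[1],e[0],0])/np.linalg.norm(e)
R=np.array(ctrl.get_state()["eef_rot"]);print("cover ctr",cc,"tool delta mm",R.T@(mid-cc)*1000)
print([ctrl.get_state()["position"].__getitem__(slice(0,3)) for _ in (1,)])
E
```

```text
95 [157, 116, 90, 90, 113, 136, 151, 161, 170, 182, 193, 199, 194, 182, 168, 160, 149, 139, 124, 101, 87, 91, 93, 92, 95, 94, 93, 93, 94, 115, 147, 167, 167, 166, 165, 166]
107 [171, 171, 157, 137, 110, 112, 129, 147, 158, 165, 179, 189, 198, 198, 186, 171, 161, 152, 142, 129, 109, 77, 56, 54, 55, 56, 63, 83, 100, 114, 126, 125, 124, 135, 154, 166]
119 [173, 172, 173, 173, 168, 156, 126, 123, 140, 155, 162, 173, 187, 195, 200, 187, 174, 161, 154, 145, 131, 111, 96, 99, 104, 109, 110, 110, 110, 108, 111, 110, 110, 110, 128, 160]
131 [168, 168, 170, 171, 174, 174, 168, 141, 120, 134, 152, 161, 171, 182, 192, 199, 191, 176, 164, 157, 146, 133, 113, 101, 111, 113, 110, 107, 108, 111, 110, 111, 109, 109, 111, 120]
143 [169, 170, 167, 167, 170, 171, 173, 173, 155, 125, 129, 147, 159, 165, 176, 190, 197, 194, 178, 167, 158, 150, 135, 119, 98, 98, 108, 111, 110, 111, 105, 111, 110, 110, 107, 112]
155 [172, 172, 174, 172, 168, 169, 169, 170, 174, 159, 125, 123, 141, 157, 163, 173, 182, 194, 195, 181, 169, 159, 154, 139, 123, 103, 101, 112, 115, 113, 108, 111, 108, 109, 108, 109]
167 [69, 67, 63, 60, 94, 147, 166, 168, 172, 168, 164, 142, 119, 136, 151, 160, 170, 180, 190, 193, 182, 169, 162, 149, 120, 92, 80, 91, 114, 115, 113, 112, 110, 110, 108, 108]
bar end [ 0.51777719 -0.22621497  0.14      ] yaw -9.434759438411703
crown edge mid [ 0.51505357 -0.2853635   0.32      ] w 0.031505560309323694 yaw -14.149161583019685
bar mid [ 0.50138474 -0.32486226  0.14      ]
cover ctr [ 0.50527569 -0.32415001  0.32      ] tool delta mm [ -1.75455624  -3.67366356 179.99742355]
[array([ 0.50640499, -0.31788329,  0.32594012])]
```

```bash
python3 - <<'E'
from h import *
cal=np.load("w3cal.npy",allow_pickle=True).item()
im=cv2.cvtColor(cv2.imread("pics/w3.png"),cv2.COLOR_BGR2GRAY).astype(float)
im=cv2.GaussianBlur(im,(3,3),0);dx=np.diff(im,axis=1);L=[];Rr=[]
for r in range(100,168,2):
    x0=int(248+(r-107)*.11); # highlight
    l=x0-12+np.argmin(dx[r,x0-12:x0-4])+.5; q=x0+4+np.argmin(dx[r,x0+4:x0+13])+.5
    L.append((l,r));Rr.append((q,r))
for n,e in(("L",L),("R",Rr)):
    w=np.array([atz("wrist",p,.14,cal)[:2] for p in e]);k=np.polyfit(w[:,1],w[:,0],1);k=np.polyfit(*(w[abs(np.polyval(k,w[:,1])-w[:,0])<.0015].T[::-1]),1)
    print(n,"x at y=-.3226",np.polyval(k,-.3226),"yaw",-np.degrees(np.arctan(k[0])),np.std(np.polyval(k,w[:,1])-w[:,0]))
p=(np.array([r["centre"] for c in("scene","side") for r in [1]]) if 0 else None)
E
```

```text
L x at y=-.3226 0.4928356108852572 yaw -7.853615527575524 0.0008374811781471983
R x at y=-.3226 0.5076401407004727 yaw -9.797321633458525 0.0005053861839820047
```

Call:
drive_tool(commands=[{"rot": [0, 0, 0], "linear": [-45, 0, 0], "hand": 0}, {"rot": [0, 0, 0], "linear": [-45, 0, 0], "hand": 0}, {"rot": [0, 0, 0], "linear": [0, 0, 0], "hand": 0}, {"rot": [0, 0, 0], "linear": [0, 0, 0], "hand": 0}])

```text
time_s: 9.15
position: [0.4848, -0.4053, 0.3258]
eef_rot: [[0.24, 0.971, 0.001], [0.971, -0.24, 0.001], [0.001, 0.0, -1.0]]
contact_force: [-0.3, -0.1, -1.9]
grip_width: 0.153
```

```bash
python3 - <<'E'
from h import *
im=ctrl.capture("wrist");save("w4",im);cal=ctrl.get_calibration("wrist");np.save("w4cal.npy",cal,allow_pickle=True)
r=ctrl.outline_of("rail","wrist")
for x in r[:2]:
    m=x["region"];print(x["score"],m.sum(),x["centre"])
for n in("rail_mid",): print(n,[(np.round(q["centre"],1).tolist(),round(q["score"],2),atz("wrist",q["centre"],.14)) for q in ctrl.spot_point(n,"wrist")])
P=[]
for _ in range(4): ctrl.capture("wrist");s=ctrl.get_state();P.append(s["position"])
print(np.round(P,4),np.mean(P,0))
cv2.imwrite("pics/w4b.png",cv2.resize(im[30:230,180:330,::-1],(750,600)[::1] if 0 else (450,600),interpolation=cv2.INTER_CUBIC))
E
```

```text
0.74 3489 [257.0, 79.4]
rail_mid []
[[ 0.4849 -0.4052  0.3261]
 [ 0.4847 -0.4056  0.3261]
 [ 0.4845 -0.4059  0.326 ]
 [ 0.4843 -0.4062  0.3259]] [ 0.48457867 -0.40575154  0.32603059]
```

View pics/w4b.png

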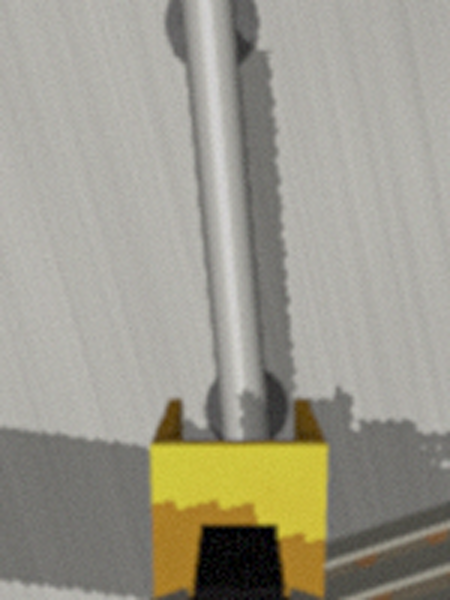

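The bar's centreline runs from crop (214,60) to (242,400), and the crown edge spans (151..328, 443).

```bash
python3 - <<'E'
from h import *
cal=np.load("w4cal.npy",allow_pickle=True).item()
im=cv2.GaussianBlur(cv2.cvtColor(cv2.imread("pics/w4.png"),cv2.COLOR_BGR2GRAY).astype(float),(3,3),0)
# bright bar ridge
pts=[]
for y in range(60,400,15):
    x=int((214+(y-60)*28/340)/3+180);r=y//3+30; seg=im[r,x-5:x+6]; w=np.clip(seg-seg.max()*.85,0,None); pts.append(((w*np.arange(x-5,x+6)).sum()/w.sum(),r))
pts=np.array(pts);k=np.polyfit(pts[:,1],pts[:,0],1);print("ridge slope",k[0],"edge slope",28/340)
P=lambda p,z: atz("wrist",np.array(p)/3+[180,30],z,cal)
a,b=P((214.5,60),.14),P((242,400),.14);d=a-b;d/=np.linalg.norm(d);print("bar",a,b,"yaw",np.degrees(np.arctan2(d[1],d[0]))-90)
print("width",np.linalg.norm(P((219,400),.14)-P((265,400),.14)),np.linalg.norm(P((190,60),.14)-P((240,60),.14)))
c1,c2=P((151,443),.320),P((328,443),.320);e=c2-c1;yw=np.arctan2(e[1],e[0]);c=(c1+c2)/2;print("crown",c,np.linalg.norm(e),np.degrees(yw))
u=e/np.linalg.norm(e);n=np.array([-u[1],u[0],0]);cc=c-.04*n
# bar midpoint from previous picture end estimate
end=np.array([.51778,-.22621,.14]);m=a+d*((end-a)@d)-.1*d
print("bar mid",m,"cover ctr",cc)
E
```

```text
ridge slope 0.08862685427799107 edge slope 0.08235294117647059
bar [ 0.50963621 -0.27535638  0.14      ] [ 0.49096885 -0.39138869  0.14      ] yaw -9.139469794168136
width 0.017256415776756302 0.017068549435216046
crown [ 0.49512186 -0.36889176  0.32      ] 0.03214970845738607 -13.794734806650155
bar mid [ 0.50166507 -0.32490328  0.14      ] cover ctr [ 0.48558409 -0.40773801  0.32      ]
```

Call:
drive_tool(commands=[{"rot": [0, 0, -4.5], "linear": [0, 0, 0], "hand": 0}, {"rot": [0, 0, 0], "linear": [42, 1.5, 0], "hand": 0}, {"rot": [0, 0, 0], "linear": [42, 1, 0], "hand": 0}, {"rot": [0, 0, 0], "linear": [0, 0, 40], "hand": 0}, {"rot": [0, 0, 0], "linear": [0, 0, 40], "hand": 0}, {"rot": [0, 0, 0], "linear": [0, 0, 20], "hand": 0}, {"rot": [0, 0, 0], "linear": [0, 0, 0], "hand": 0}, {"rot": [0, 0, 0], "linear": [0, 0, 0], "hand": 0}])

```text
time_s: 10.5
position: [0.5014, -0.3249, 0.2273]
eef_rot: [[0.165, 0.986, 0.002], [0.986, -0.165, -0.001], [-0.001, 0.002, -1.0]]
contact_force: [0.2, -0.0, -0.3]
grip_width: 0.152
```

```bash
python3 - <<'E'
from h import *
im=ctrl.capture("wrist");save("w5",im);cal=ctrl.get_calibration("wrist");np.save("w5cal.npy",cal,allow_pickle=True)
b=ctrl.capture("scene");save("scene5",b);s2=ctrl.capture("side");save("side5",s2)
A=cv2.resize(im[0:220,170:340],(464,600),interpolation=2)
B=np.vstack([cv2.resize(b[115:195,165:255],(336,300),interpolation=2),cv2.resize(s2[120:200,280:370],(336,300),interpolation=2)])
cv2.imwrite("pics/tri5.png",np.hstack([A,B])[:,:,::-1])
print(ctrl.get_state()["position"])
E
```

```text
[ 0.50118195 -0.32499002  0.22729413]
```

View pics/tri5.png

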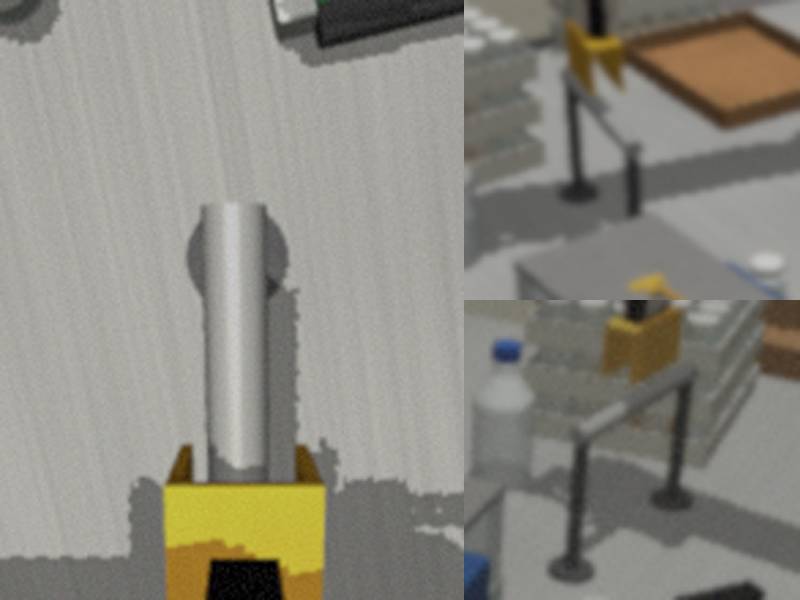

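The wrist view shows the bar (202..265 at row 205, 208..270 at row 470) between the cover walls, whose crown edge is at 165..326, row 486. The scene and side views show the cover just above the bar.

```bash
python3 - <<'E'
from h import *
cal=np.load("w5cal.npy",allow_pickle=True).item()
P=lambda p,z: atz("wrist",np.array(p)/2.728+[170,0],z,cal)
a,b=P((233.7,205),.14),P((239,470),.14);d=a-b;d/=np.linalg.norm(d);print("bar",a,b,"yaw",np.degrees(np.arctan2(d[1],d[0]))-90,np.linalg.norm(P((208,470),.14)-P((270,470),.14)))
z=.2273-.0056
c1,c2=P((165,486),z),P((326,486),z);e=c2-c1;c=(c1+c2)/2;print("crown",c,np.linalg.norm(e),np.degrees(np.arctan2(e[1],e[0])))
R=np.array(ctrl.get_state()["eef_rot"]);yv=R[:,1]
n=np.array([d[1],-d[0],0]);print("lateral err of crown edge vs bar (mm, +=cover right):",(c-b)@n*1000)
print("along: bar end to crown edge",(a-c)@d*1000,"want 60")
E
```

```text
bar [ 0.51595449 -0.22871905  0.14      ] [ 0.50513858 -0.30167869  0.14      ] yaw -8.432407430233951 0.018416073068679123
crown [ 0.50883043 -0.28882041  0.2217    ] 0.032127912343043435 -9.50943432618336
lateral err of crown edge vs bar (mm, +=cover right): 1.7663709641186762
along: bar end to crown edge 60.496332572799076 want 60
```

Call:
drive_tool(commands=[{"rot": [0, 0, -0.8], "linear": [0, -1.3, 0], "hand": 0}, {"rot": [0, 0, 0], "linear": [0, 0, 15], "hand": 0}, {"rot": [0, 0, 0], "linear": [0, 0, 15], "hand": 0}, {"rot": [0, 0, 0], "linear": [0, 0, 15], "hand": 0}, {"rot": [0, 0, 0], "linear": [0, 0, 15], "hand": 0}, {"rot": [0, 0, 0], "linear": [0, 0, 4], "hand": 0}, {"rot": [0, 0, 0], "linear": [0, 0, 0], "hand": 0}])

```text
time_s: 11.52
position: [0.499, -0.3241, 0.1614]
eef_rot: [[0.151, 0.989, -0.0], [0.989, -0.151, 0.001], [0.0, -0.0, -1.0]]
contact_force: [-0.2, 0.2, -1.6]
grip_width: 0.148
```

Call:
drive_tool(commands=[{"rot": [0, 0, 0], "linear": [0, 0, 2], "hand": 0}, {"rot": [0, 0, 0], "linear": [0, 0, 1], "hand": 0}, {"rot": [0, 0, 0], "linear": [0, 0, 0], "hand": 0}, {"rot": [0, 0, 0], "linear": [0, 0, 0], "hand": 0}])

```text
time_s: 12.02
position: [0.499, -0.3244, 0.1589]
eef_rot: [[0.151, 0.988, 0.0], [0.988, -0.151, -0.0], [-0.0, 0.0, -1.0]]
contact_force: [0.6, 0.4, -2.5]
grip_width: 0.145
```

Call:
drive_tool(commands=[{"rot": [0, 0, 0], "linear": [0, 0, 1], "hand": 0}, {"rot": [0, 0, 0], "linear": [0, 0, 0.5], "hand": 0}, {"rot": [0, 0, 0], "linear": [0, 0, 0], "hand": 0}])

```text
time_s: 12.4
position: [0.4991, -0.3245, 0.1584]
eef_rot: [[0.151, 0.988, 0.0], [0.988, -0.151, -0.001], [-0.001, 0.0, -1.0]]
contact_force: [-2.4, 1.3, 6.6]
grip_width: 0.151
```

Contact made (fz rose to +6.6 N). Release gently, then lift.

Call:
drive_tool(commands=[{"rot": [0, 0, 0], "linear": [0, 0, 0], "hand": 0.25}, {"rot": [0, 0, 0], "linear": [0, 0, 0], "hand": 0.4}, {"rot": [0, 0, 0], "linear": [0, 0, 0], "hand": 0.5}, {"rot": [0, 0, 0], "linear": [0, 0, -10], "hand": 0.5}, {"rot": [0, 0, 0], "linear": [0, 0, -30], "hand": 0.5}, {"rot": [0, 0, 0], "linear": [0, 0, -50], "hand": 0.6}, {"rot": [0, 0, 0], "linear": [0, 0, -50], "hand": 0.8}, {"rot": [0, 0, 0], "linear": [0, 0, -50], "hand": 1}, {"rot": [0, 0, 0], "linear": [0, 0, 0], "hand": 1}])

```text
time_s: 13.52
position: [0.5015, -0.3247, 0.3527]
eef_rot: [[0.151, 0.988, 0.008], [0.989, -0.151, -0.005], [-0.004, 0.008, -1.0]]
contact_force: [0.4, -1.0, -0.9]
grip_width: 0.875
```

```bash
python3 - <<'E'
from h import *
im=ctrl.capture("wrist");save("w6",im)
b=ctrl.capture("scene");save("scene6",b);s2=ctrl.capture("side");save("side6",s2)
A=cv2.resize(im[0:220,170:340],(464,600),interpolation=2)
B=np.vstack([cv2.resize(b[115:195,165:255],(336,300),interpolation=2),cv2.resize(s2[120:200,280:370],(336,300),interpolation=2)])
cv2.imwrite("pics/tri6.png",np.hstack([A,B])[:,:,::-1])
for c in("scene","side","wrist"): print(c,[(np.round(r["centre"],1).tolist(),round(r["score"],2)) for r in ctrl.spot_point("slot",c)+ctrl.spot_point("cover_crown",c)])
print(ctrl.get_state()["position"],proj("wrist",[.5017,-.325,.149]),proj("scene",[.5017,-.325,.149]),proj("side",[.5017,-.325,.149]))
E
```

```text
scene [([219.1, 191.0], 0.76), ([201.1, 141.8], 0.77), ([276.3, 177.3], 0.51)]
side [([251.9, 183.1], 0.81), ([323.3, 145.3], 0.33), ([326.5, 145.6], 0.86), ([348.6, 212.7], 0.61)]
wrist [([256.7, 174.3], 0.73)]
[ 0.49859892 -0.32416376  0.34628607] [[261.45452461 174.06411036]] [[200.25675415 142.00298147]] [[325.71546032 144.81031914]]
```

View pics/tri6.png

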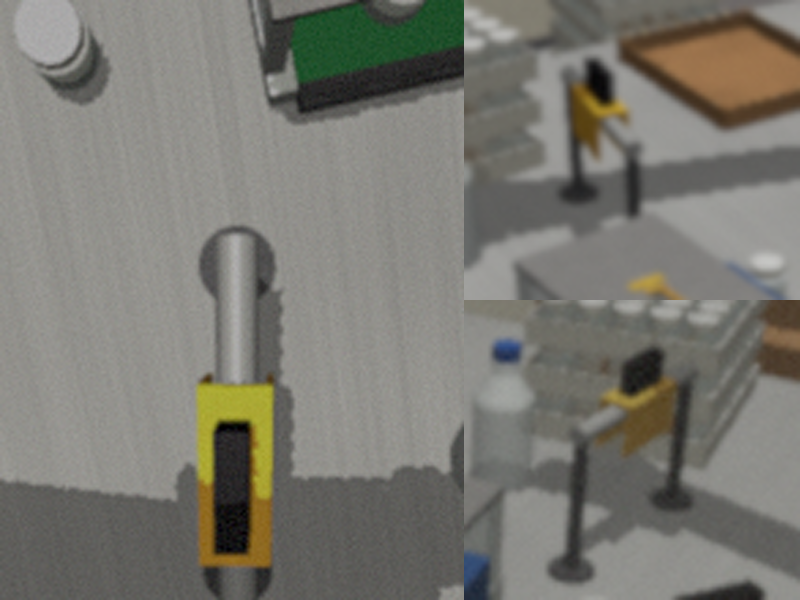

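The cover hangs upright and centred on the bar: wrist (236,475), scene inset (600,105), side inset (640,395). Nine pictures viewed so far. Next I look at the slot from above.

Call:
drive_tool(commands=[{"rot": [0, 0, 0], "linear": [50, 10, -15], "hand": 1}, {"rot": [0, 0, 0], "linear": [50, 10, -15], "hand": 1}, {"rot": [0, 0, 0], "linear": [50, 10, 0], "hand": 1}, {"rot": [0, 0, 0], "linear": [50, 10, 0], "hand": 1}, {"rot": [0, 0, 0], "linear": [50, 10, 0], "hand": 1}, {"rot": [0, 0, 0], "linear": [55, 10, 0], "hand": 1}, {"rot": [0, 0, -6], "linear": [0, 0, 0], "hand": 1}, {"rot": [0, 0, -5.7], "linear": [0, 0, 0], "hand": 1}, {"rot": [0, 0, 0], "linear": [0, 0, 0], "hand": 1}, {"rot": [0, 0, 0], "linear": [0, 0, 0], "hand": 1}])

```text
time_s: 15.22
position: [0.6043, -0.0322, 0.377]
eef_rot: [[-0.05, 0.999, -0.0], [0.999, 0.05, 0.0], [0.0, -0.0, -1.0]]
contact_force: [0.8, -1.0, 0.3]
grip_width: 1.002
```

```bash
cat > slot.py <<'E'
from h import *
def run(tag):
    im=ctrl.capture("wrist");cal=ctrl.get_calibration("wrist");save(tag,im)
    h=cv2.cvtColor(im,cv2.COLOR_RGB2HSV);m=((h[...,0]>15)&(h[...,0]<35)&(h[...,1]>110)&(h[...,2]>50)).astype(np.uint8)
    c0=proj("wrist",[.607,-.0135,.12],cal)[0]
    W=np.zeros_like(m);y,x=c0.astype(int)[::-1];W[max(0,y-60):y+60,max(0,x-30):x+30]=1;m*=W
    p=np.argwhere(m)[:,::-1].astype(np.float32)
    w=np.array([atz("wrist",q,.12,cal)[:2] for q in p]);hull=cv2.minAreaRect((w*1000).astype(np.float32))
    print("n",len(p),"px bbox",p.min(0),p.max(0),"rect mm",hull,"mean",w.mean(0))
    cv2.imwrite(f"pics/{tag}c.png",cv2.resize(im[max(0,y-60):y+60,x-50:x+50,::-1],(500,600),interpolation=2)); print("crop origin",x-50,max(0,y-60))
    s=ctrl.get_state();print(s["position"],s["grip_width"])
if __name__=="__main__": import sys; run(sys.argv[1])
E
python3 slot.py w7
```

```text
n 526 px bbox [249. 122.] [271. 178.] rect mm ((605.6720581054688, -13.27239990234375), (28.965879440307617, 75.29431915283203), 3.496286392211914) mean [ 0.60527583 -0.01226538]
crop origin 211 90
[ 0.60436062 -0.03220978  0.37706673] 0.9976323004240378
```

Call:
drive_tool(commands=[{"rot": [0, 0, 9.5], "linear": [0, 0, 0], "hand": 1}, {"rot": [0, 0, 9.5], "linear": [0, 0, 0], "hand": 1}, {"rot": [0, 0, 0], "linear": [47, -24, 0], "hand": 1}, {"rot": [0, 0, 0], "linear": [47, -24, 0], "hand": 1}, {"rot": [0, 0, 0], "linear": [47, -24, 0], "hand": 1}, {"rot": [0, 0, 0], "linear": [47, -24, 0], "hand": 1}, {"rot": [0, 0, 0], "linear": [47, -24, 0], "hand": 1}, {"rot": [0, 0, 0], "linear": [47, -24, 0], "hand": 1}, {"rot": [0, 0, 0], "linear": [47, -24, 0], "hand": 1}, {"rot": [0, 0, 0], "linear": [36, -18, 20], "hand": 1}])

```text
time_s: 16.52
position: [0.5258, 0.3733, 0.3588]
eef_rot: [[0.276, 0.961, 0.003], [0.961, -0.276, 0.003], [0.003, 0.002, -1.0]]
contact_force: [0.7, -0.2, -0.5]
grip_width: 1.001
```

Call:
drive_tool(commands=[{"rot": [0, 0, 0], "linear": [0, 0, 0], "hand": 1}, {"rot": [0, 0, 0], "linear": [0, 0, 0], "hand": 1}])

```text
time_s: 16.77
position: [0.5267, 0.3696, 0.3572]
eef_rot: [[0.277, 0.961, 0.0], [0.961, -0.277, -0.001], [-0.001, 0.0, -1.0]]
contact_force: [0.3, -0.4, -0.1]
grip_width: 1.001
```

```bash
python3 - <<'E'
from h import *
im=ctrl.capture("wrist");cal=ctrl.get_calibration("wrist");save("w8",im)
h=cv2.cvtColor(im,cv2.COLOR_RGB2HSV);m=(((h[...,0]<8)|(h[...,0]>172))&(h[...,1]>130)&(h[...,2]>60)).astype(np.uint8)
n,l,st,ce=cv2.connectedComponentsWithStats(m)
for i in range(1,n):
    if st[i,4]>60: print(st[i],ce[i].round(1))
i=1+st[1:,4].argmax();p=np.argwhere(l==i)[:,::-1].astype(np.float32)
V=h[...,2][l==i];print("V pct",np.percentile(V,[5,25,50,75,95]))
hi=p[V>np.percentile(V,95)*.85]
for q in(p,hi):
    w=np.array([atz("wrist",x,.165,cal)[:2] for x in q]);print(len(q),cv2.minAreaRect((w*1000).astype(np.float32)),w.mean(0))
s=ctrl.get_state();print(s["position"],s["eef_rot"])
cv2.imwrite("pics/w8b.png",cv2.resize(im[40:280,150:350,::-1],(500,600),interpolation=2))
E
```

```text
[252 148  18  49 637] [260.6 172.2]
[457 163  12  17 148] [462.8 171.1]
V pct [ 91. 103. 146. 158. 161.]
637 ((530.147216796875, 370.11358642578125), (56.51252365112305, 15.913066864013672), 79.9072036743164) [0.53037818 0.3706377 ]
349 ((531.4649047851562, 378.9618225097656), (33.87688446044922, 13.79615306854248), 80.47279357910156) [0.53156814 0.37930412]
[0.52726807 0.36896514 0.3574904 ] [[ 2.78068009e-01  9.60561089e-01  7.59312143e-04]
 [ 9.60561331e-01 -2.78067630e-01 -5.67256863e-04]
 [-3.33744742e-04  8.87101870e-04 -9.99999551e-01]]
```

View pics/w8b.png

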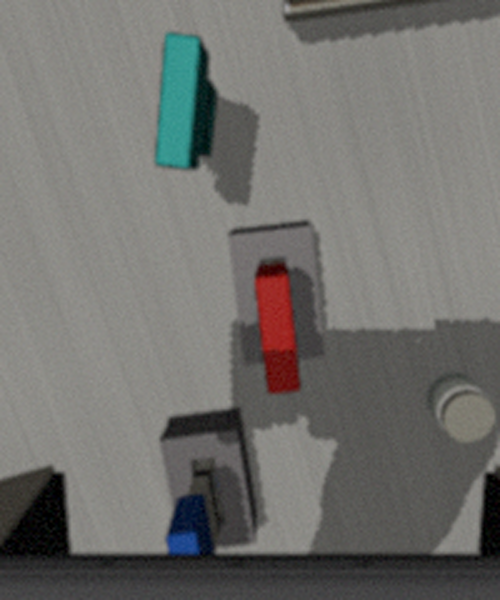

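The red handle's top spans crop (256,275)–(300,392), with the turquoise one above and the blue one below-left, both clear. Handle centre (0.530, 0.370), yaw −10°.

Call:
drive_tool(commands=[{"rot": [0, 0, -6], "linear": [1, 3, 0], "hand": 1}, {"rot": [0, 0, 0], "linear": [0, 0, 50], "hand": 0.9}, {"rot": [0, 0, 0], "linear": [0, 0, 50], "hand": 0.7}, {"rot": [0, 0, 0], "linear": [0, 0, 50], "hand": 0.6}, {"rot": [0, 0, 0], "linear": [0, 0, 45], "hand": 0.6}, {"rot": [0, 0, 0], "linear": [0, 0, 34], "hand": 0.5}, {"rot": [0, 0, 0], "linear": [0, 0, 0], "hand": 0.5}, {"rot": [0, 0, 0], "linear": [0, 0, 0], "hand": 0.4}])

```text
time_s: 17.82
position: [0.531, 0.3703, 0.1301]
eef_rot: [[0.176, 0.984, 0.002], [0.984, -0.176, 0.001], [0.002, 0.002, -1.0]]
contact_force: [1.5, 0.9, 0.2]
grip_width: 0.433
```

Call:
drive_tool(commands=[{"rot": [0, 0, 0], "linear": [0, 0, 2], "hand": 0.3}, {"rot": [0, 0, 0], "linear": [0, 0, 0], "hand": 0.2}, {"rot": [0, 0, 0], "linear": [0, 0, 0], "hand": 0}, {"rot": [0, 0, 0], "linear": [0, 0, 0], "hand": 0}, {"rot": [0, 0, 0], "linear": [0, 0, 0], "hand": 0}, {"rot": [0, 0, 0], "linear": [0, 0, 0], "hand": 0}])

```text
time_s: 18.58
position: [0.5298, 0.3707, 0.1271]
eef_rot: [[0.174, 0.985, 0.001], [0.985, -0.174, 0.0], [0.001, 0.001, -1.0]]
contact_force: [-0.6, -1.4, 5.8]
grip_width: 0.171
```

Call:
drive_tool(commands=[{"rot": [0, 0, 0], "linear": [0, 0, -10], "hand": 0}, {"rot": [0, 0, 0], "linear": [0, 0, -20], "hand": 0}, {"rot": [0, 0, 0], "linear": [0, 0, -20], "hand": 0}, {"rot": [0, 0, 0], "linear": [0, 0, -40], "hand": 0}, {"rot": [0, 0, 0], "linear": [0, 0, -50], "hand": 0}, {"rot": [0, 0, 0], "linear": [0, 0, -40], "hand": 0}, {"rot": [0, 0, 0], "linear": [0, 0, 0], "hand": 0}, {"rot": [0, 0, 0], "linear": [0, 0, 0], "hand": 0}])

```text
time_s: 19.58
position: [0.5292, 0.37, 0.3064]
eef_rot: [[0.174, 0.985, 0.0], [0.985, -0.174, -0.001], [-0.0, 0.001, -1.0]]
contact_force: [-0.9, -1.1, -0.5]
grip_width: 0.173
```

```bash
cat > held.py <<'E'
from h import *
import sys
tag=sys.argv[1]
s=ctrl.get_state();R=np.array(s["eef_rot"]);p=np.array(s["position"]);print(p,s["grip_width"],s["contact_force"])
for c in("scene","side"):
    im=ctrl.capture(c);save(tag+c,im)
    h=cv2.cvtColor(im,cv2.COLOR_RGB2HSV);m=(((h[...,0]<8)|(h[...,0]>172))&(h[...,1]>110)&(h[...,2]>50)).astype(np.uint8)
    n,l,st,ce=cv2.connectedComponentsWithStats(m)
    print(c,[(st[i].tolist(),ce[i].round(1).tolist()) for i in range(1,n) if st[i,4]>25], "pred handle/disc/tip",proj(c,[p+[0,0,.013],p+[0,0,-.117+.02],p+[0,0,-.117]]).round(1).tolist())
    print([(np.round(r["centre"],1).tolist(),round(r["score"],2)) for r in ctrl.spot_point("wand_red",c)])
E
python3 held.py a
```

```text
[0.52923834 0.37001967 0.30644203] 0.17304891638505251 [-0.88569208 -1.06052403 -0.53985381]
scene [([333, 173, 21, 29, 264], [345.9, 188.1])] pred handle/disc/tip [[341.6, 185.2], [334.4, 227.3], [333.2, 234.3]]
[([360.0, 319.6], 0.82)]
side [([155, 171, 31, 30, 356], [165.2, 186.8]), ([127, 220, 9, 8, 55], [131.2, 223.4]), ([177, 231, 7, 7, 34], [180.2, 234.0])] pred handle/disc/tip [[170.9, 183.5], [177.8, 232.6], [178.9, 240.7]]
[([179.1, 237.7], 0.82)]
```

Call:
drive_tool(commands=[{"rot": [0, 0, -6.7], "linear": [0, 0, 0], "hand": 0}, {"rot": [0, 0, -6.6], "linear": [0, 0, 0], "hand": 0}, {"rot": [0, 0, 0], "linear": [-30, 5, 0], "hand": 0}, {"rot": [0, 0, 0], "linear": [-50, 7, 0], "hand": 0}, {"rot": [0, 0, 0], "linear": [-50, 7, 0], "hand": 0}, {"rot": [0, 0, 0], "linear": [-50, 7, 0], "hand": 0}, {"rot": [0, 0, 0], "linear": [-50, 7, 0], "hand": 0}, {"rot": [0, 0, 0], "linear": [-50, 7, 0], "hand": 0}, {"rot": [0, 0, 0], "linear": [-50, 7, 0], "hand": 0}, {"rot": [0, 0, 0], "linear": [-35, 4, 0], "hand": 0}])

```text
time_s: 21.02
position: [0.6013, 0.0055, 0.3051]
eef_rot: [[-0.055, 0.999, -0.002], [0.999, 0.055, -0.001], [-0.0, -0.002, -1.0]]
contact_force: [0.4, 0.1, -2.0]
grip_width: 0.172
```

Call:
drive_tool(commands=[{"rot": [0, 0, 0], "linear": [-22, 3, 0], "hand": 0}, {"rot": [0, 0, 0], "linear": [0, 0, 20], "hand": 0}, {"rot": [0, 0, 0], "linear": [0, 0, 20], "hand": 0}, {"rot": [0, 0, 0], "linear": [0, 0, 10], "hand": 0}, {"rot": [0, 0, 0], "linear": [0, 0, 0], "hand": 0}, {"rot": [0, 0, 0], "linear": [0, 0, 0], "hand": 0}])

```text
time_s: 21.78
position: [0.6059, -0.012, 0.2567]
eef_rot: [[-0.059, 0.998, 0.001], [0.998, 0.059, 0.0], [0.0, 0.001, -1.0]]
contact_force: [-0.0, -0.7, -0.7]
grip_width: 0.171
```

```bash
python3 held.py b; python3 - <<'E'
from h import *
im=ctrl.capture("wrist");save("w9",im);np.save("w9cal.npy",ctrl.get_calibration("wrist"),allow_pickle=True)
b=cv2.imread("pics/bscene.png");s=cv2.imread("pics/bside.png")
A=cv2.resize(im[60:260,180:340,::-1],(480,600),interpolation=2)
cv2.imwrite("pics/tri9.png",np.hstack([A,np.vstack([cv2.resize(b[150:220,180:255],(320,300),interpolation=2),cv2.resize(s[140:210,215:290],(320,300),interpolation=2)])]))
E
```

```text
[ 0.60590061 -0.01199596  0.25673151] 0.17084682300582976 [-0.03215778 -0.68203252 -0.72556502]
scene [([215, 140, 10, 21, 138], [220.2, 150.0])] pred handle/disc/tip [[217.3, 149.3], [218.7, 183.4], [218.9, 189.3]]
[([359.8, 318.1], 0.7), ([218.8, 190.2], 0.63), ([200.1, 147.4], 0.2)]
side [([243, 124, 10, 21, 137], [247.1, 134.7]), ([127, 219, 9, 9, 55], [131.1, 223.4])] pred handle/disc/tip [[250.3, 134.3], [250.6, 170.1], [250.7, 176.2]]
[([155.1, 344.0], 0.97), ([252.7, 176.9], 0.92)]
```

View pics/tri9.png

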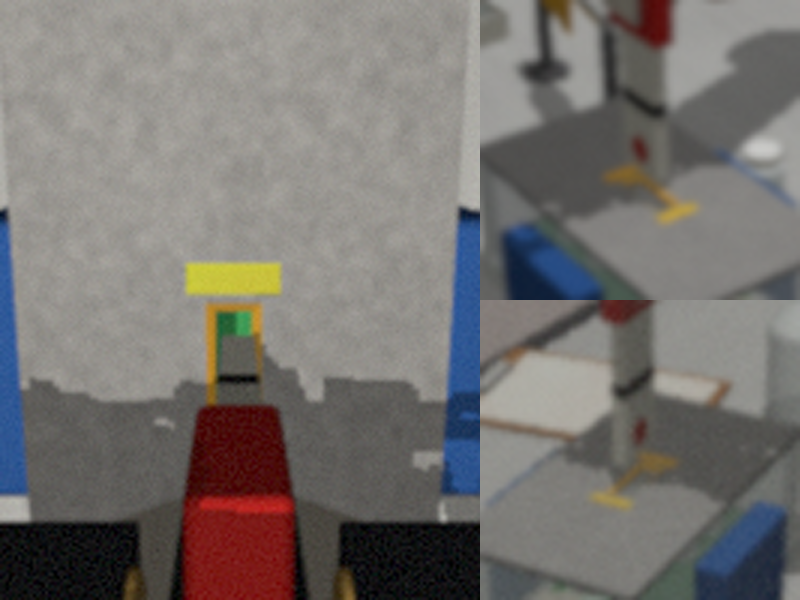

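Eleven viewed. The wrist view shows the slot mouth at crop cols 207..262, end row 305, and the blade tip at cols 219..258, tip edge row ~337. Now compute the residual offset.

```bash
python3 - <<'E'
from h import *
cal=np.load("w9cal.npy",allow_pickle=True).item()
P=lambda p,z: atz("wrist",np.array(p)/3+[180,60],z,cal)
im=cv2.cvtColor(cv2.imread("pics/w9.png"),cv2.COLOR_BGR2GRAY)
for r in(162,164,168,172,176,180,186,190): print(r,im[r,244:274].tolist())
for r in range(158,178): print(r,im[r,254:262].astype(int).mean().round(), end="; ")
print()
sl=P((234.5,305),.12);mk=P((233.5,278),.12);tip=P((238.5,337),.1397)
a,b=P((207,340),.12),P((262,340),.12);print("slot w",np.linalg.norm(a-b))
b1,b2=P((219,340),.1397),P((258,340),.1397);print("blade w",np.linalg.norm(b1-b2),"mid",(b1+b2)/2)
u=np.array([np.cos(np.radians(3.2)),np.sin(np.radians(3.2)),0]);v=np.array([-u[1],u[0],0])
print("slot end->centre",sl-.025*v,"tip->centre",tip-.02*v,"x-diff",(((b1+b2)/2)-(a+b)/2)@u*1000,"y-diff",((tip-.02*v)-(sl-.025*v))@v*1000)
print(ctrl.get_state()["position"])
E
```

```text
162 [140, 142, 142, 153, 145, 141, 136, 136, 132, 134, 132, 132, 133, 129, 134, 133, 129, 133, 130, 131, 137, 141, 144, 151, 150, 149, 148, 148, 150, 150]
164 [146, 147, 147, 150, 149, 143, 138, 126, 100, 87, 85, 84, 85, 90, 100, 120, 129, 122, 124, 132, 144, 148, 147, 151, 149, 149, 144, 141, 141, 144]
168 [150, 146, 150, 150, 150, 141, 139, 126, 87, 75, 75, 73, 71, 78, 93, 114, 124, 119, 117, 126, 143, 148, 147, 147, 147, 145, 145, 141, 148, 142]
172 [149, 153, 157, 153, 149, 142, 144, 125, 92, 75, 88, 89, 88, 90, 95, 96, 97, 100, 96, 96, 98, 101, 119, 147, 152, 148, 153, 147, 144, 145]
176 [150, 144, 152, 146, 149, 145, 139, 126, 87, 83, 93, 96, 89, 95, 89, 92, 92, 92, 88, 90, 88, 95, 100, 100, 121, 147, 149, 147, 149, 141]
180 [151, 149, 148, 152, 150, 144, 137, 121, 89, 83, 88, 91, 90, 89, 91, 91, 91, 92, 90, 94, 93, 92, 99, 95, 87, 90, 97, 120, 129, 141]
186 [128, 133, 139, 138, 143, 141, 138, 100, 58, 15, 14, 9, 5, 7, 14, 19, 6, 1, 13, 3, 1, 31, 60, 89, 93, 92, 97, 94, 93, 93]
190 [96, 93, 86, 94, 94, 100, 98, 99, 85, 82, 71, 77, 77, 81, 72, 73, 79, 77, 81, 82, 79, 78, 78, 90, 98, 96, 94, 93, 91, 92]
158 160.0; 159 144.0; 160 142.0; 161 137.0; 162 132.0; 163 124.0; 164 102.0; 165 92.0; 166 92.0; 167 93.0; 168 93.0; 169 92.0; 170 92.0; 171 94.0; 172 93.0; 173 92.0; 174 91.0; 175 92.0; 176 92.0; 177 90.0; 
slot w 0.01784568362926038
blade w 0.011811078409378391 mid [0.60629974 0.00369287 0.1397    ]
slot end->centre [ 0.6060173 -0.0139493  0.12     ] tip->centre [ 0.60736225 -0.01535316  0.1397    ] x-diff 1.2526670529199957 y-diff -1.4767491393428056
[ 0.60588682 -0.01293609  0.25678922]
```

Blade is centred in x within ~0.3 mm (band check 0.0) and about 1 mm low in y. Nudge and lower stepwise.

Call:
drive_tool(commands=[{"rot": [0, 0, 0], "linear": [1, 0, 0], "hand": 0}, {"rot": [0, 0, 0], "linear": [0, 0, 8], "hand": 0}, {"rot": [0, 0, 0], "linear": [0, 0, 8], "hand": 0}, {"rot": [0, 0, 0], "linear": [0, 0, 6], "hand": 0}, {"rot": [0, 0, 0], "linear": [0, 0, 6], "hand": 0}, {"rot": [0, 0, 0], "linear": [0, 0, 0], "hand": 0}])

```text
time_s: 22.78
position: [0.6052, -0.012, 0.2276]
eef_rot: [[-0.058, 0.998, -0.001], [0.998, 0.058, 0.0], [0.0, -0.001, -1.0]]
contact_force: [0.7, 0.4, -2.8]
grip_width: 0.17
```

Call:
drive_tool(commands=[{"rot": [0, 0, 0], "linear": [0, 0, 8], "hand": 0}, {"rot": [0, 0, 0], "linear": [0, 0, 8], "hand": 0}, {"rot": [0, 0, 0], "linear": [0, 0, 8], "hand": 0}, {"rot": [0, 0, 0], "linear": [0, 0, 8], "hand": 0}, {"rot": [0, 0, 0], "linear": [0, 0, 8], "hand": 0}, {"rot": [0, 0, 0], "linear": [0, 0, 5], "hand": 0}, {"rot": [0, 0, 0], "linear": [0, 0, 0], "hand": 0}, {"rot": [0, 0, 0], "linear": [0, 0, 0], "hand": 0}])

```text
time_s: 23.78
position: [0.6055, -0.0118, 0.1834]
eef_rot: [[-0.058, 0.998, 0.0], [0.998, 0.058, 0.0], [0.0, 0.0, -1.0]]
contact_force: [-0.2, 0.3, -0.9]
grip_width: 0.173
```

```bash
python3 held.py c; python3 - <<'E'
from h import *
im=ctrl.capture("wrist")
b=cv2.imread("pics/cscene.png");s=cv2.imread("pics/cside.png")
A=cv2.resize(im[60:260,190:330,::-1],(420,600),interpolation=2)
cv2.imwrite("pics/tri10.png",np.hstack([A,np.vstack([cv2.resize(b[130:220,175:265],(375,300),interpolation=2),cv2.resize(s[130:205,225:335],(375,300),interpolation=2)])]))
E
```

```text
[ 0.60552277 -0.01180863  0.18338747] 0.1732638165283158 [-0.21301933  0.28676335 -0.92600204]
scene [([217, 163, 9, 21, 140], [221.5, 173.5])] pred handle/disc/tip [[218.4, 172.5], [219.7, 204.2], [219.9, 209.6]]
[([219.4, 208.7], 0.7), ([360.1, 319.4], 0.7)]
side [([244, 150, 9, 20, 121], [247.4, 159.2]), ([127, 219, 9, 9, 56], [131.2, 223.3])] pred handle/disc/tip [[250.6, 158.6], [250.9, 191.9], [251.0, 197.6]]
[([157.0, 348.7], 0.68)]
```

View pics/tri10.png

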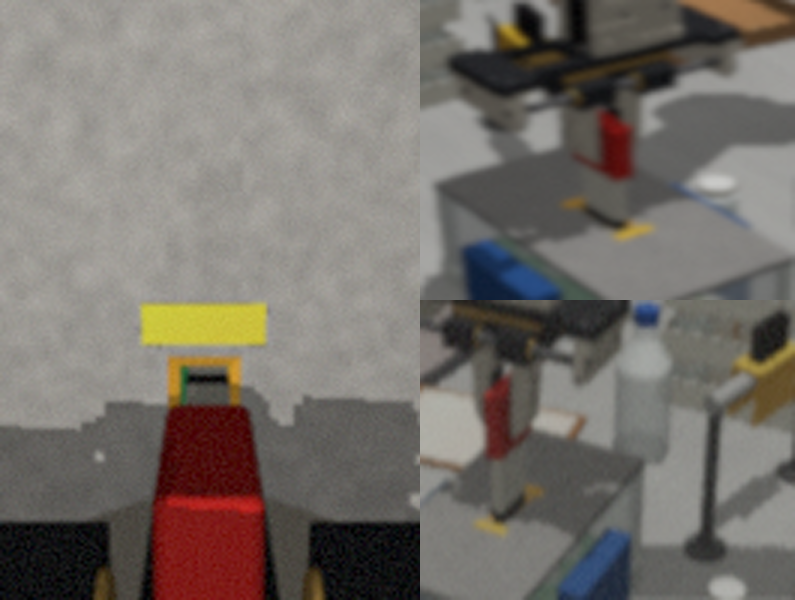

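The band is at the lid's top in both outside views (scene inset 605,215; side inset 508,512), with the blade inside the slot and the cover still on the rail. Settle, then hand in.

Call:
drive_tool(commands=[{"rot": [0, 0, 0], "linear": [0, 0, 0], "hand": 0}, {"rot": [0, 0, 0], "linear": [0, 0, 0], "hand": 0}, {"rot": [0, 0, 0], "linear": [0, 0, 0], "hand": 0}, {"rot": [0, 0, 0], "linear": [0, 0, 0], "hand": 0}])

```text
time_s: 24.52
position: [0.6055, -0.0119, 0.1832]
eef_rot: [[-0.057, 0.998, 0.0], [0.998, 0.057, -0.0], [-0.0, 0.0, -1.0]]
contact_force: [-1.1, -0.9, -0.9]
grip_width: 0.172
```

```bash
python3 - <<'E'
from h import *
s=ctrl.get_state();print(s["position"],s["contact_force"],s["grip_width"],np.abs(s["qvel"]).max())
ctrl.close_job()
E
```

```text
[ 0.60552736 -0.01191726  0.18323935] [-1.06430652 -0.86274168 -0.90148314] 0.17245782899016388 0.0014070860020602707
the job is handed in; nothing more can be done
```

The job was handed in at about 24.5 s of the 72 s allowed. The smaller yellow cover hangs on the parking rail, let go. The red wand is held in the test slot with its black band level with the lid. I left the blue wand, turquoise wand, vials and spray bottle alone.

**Last checks**
- **Wand:** it is gripped at 15.9 mm on the 16 mm handle. The TCP height puts its lower end about 54 mm below the lid's top.
- **Steadiness:** the arm was still, and the outside force was about 1–2 N, roughly the size of the sensor noise, with no sign of the wand resting on anything.
- **Alignment:** the last close picture, before lowering, showed the blade within about 0.3 mm of the slot centre in x. It was about 1.5 mm off in y, so I moved it 1 mm to correct that.
- **Cover:** it looked upright and centred on the bar right after release. Part of it was still visible on the rail in the final pictures.

**Disagreements between measurements**
- **Rail yaw:** the side camera gave about -14°, while three wrist pictures gave -8° to -9°. I used the wrist values, and the cover seated cleanly.
- **Red wand yaw:** the side camera gave about -16° and the wrist picture -10°. I used -10°.

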